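# Tighten the blade ring of an upside-down blender jar with the pin spanner

### The job

The blade ring in the base of the upside-down blender jar is only finger-loose. Take the two-pin spanner from its rest, let both pins drop fully into ring holes before you turn, then turn the ring clockwise until it stops, leaning on the jar and ring only gently (never more than about 40 N). Put the spanner back upright in the slot of its rest, let go, and leave everything else on the table where it is.

Things in the scene. Friction and masses are not known exactly. Their poses are not given: they have to be found in the camera images.
- jar: Clear blender jar fixed upside down: its mouth sits in a white plastic block (190 x 190 x 28 mm) screwed to the table; it tapers up to a black square base (118 mm) whose top rim is 190 mm above the table. A black handle stands out to the jar's own +x, 118 mm from the axis, up to 156 mm high. Origin: centre of the block's underside; z up, the jar's axis.
- ring_centre (a point): Centre of the top face of the blade ring, 179 mm above the table; axes are the jar's. Aluminium ring, 68 mm outside, 29 mm bore, 8 mm thick, lying 11 mm below the rim in a 106 mm square recess. Four through holes, 8 mm wide, 90 degrees apart, centres 24 mm from the axis. No reading tells where they stand around the axis (it differs every time): look or feel for them.
- ring (a joint): How far the ring is turned clockwise seen from above, rad: 0 to 0.35 at the start (loose), hard stop at 1.1 (tight). It stays where it is left and takes about 0.22 N m to turn, so pins rubbing on its face with under about 8 N do not turn it; 40 N on the pins is reached at about 0.9 N m. The value says nothing of where the holes are.
- spanner: Two-pin T-key, 0.24 kg. Origin midway between the pin tips; z up its axis, x along pins and handle (a half turn is the same). Pins 5.5 mm thick, 7 mm long, last 2 mm tapered, 48 mm apart. Steel head 68 x 20 mm at z = 7 to 17 mm, stem 18 x 14 mm, black handle bar 90 mm long, 14 mm thick along y, z = 34 to 56 mm: grip it across its thickness at z = 45 mm. Starts upright in its rest.
- pin_a (a point): Tip of one pin of the spanner, 24 mm along the spanner's +x from its origin.
- pin_b (a point): Tip of the other pin, 24 mm along the spanner's -x.
- rest: White plastic block 104 x 46 x 30 mm, fixed, with a slot in its top 63 mm long (along its x), 11 mm wide, 14 mm deep, in which the spanner's pins hang while its head lies on the block; parked, the spanner's origin is 23 mm above the table, over the block's centre, its x along the block's. Origin: centre of the underside, z up.
- jar_lid: Bystander: square black rubber jar lid with a clear plug, 156 mm wide, 36 mm high, loose. Origin: centre of the underside.
- spare_blade: Bystander: spare steel blade unit, 60 mm foot, 40 mm high, blades 88 mm across, loose. Origin: centre of the underside.
- gasket: Bystander: black rubber ring, 68 mm across, 5 mm high, loose. Origin: centre of the underside.
- open_wrench: Bystander: flat open-ended wrench, 170 mm long along its x, 8 mm high, loose. Origin: centre of the underside.
- brush: Bystander: cleaning brush, 200 mm long along its x, 20 mm high, loose. Origin: centre of the underside.
- bowl: Bystander: teal bowl, 170 mm across, 70 mm high, loose. Origin: centre of the underside.
- deli_tub: Bystander: clear round lidded food tub, 118 mm across, 82 mm high, loose. Origin: centre of the underside.
There are look-alikes about, which are no part of the job. Leave any green or pink look-alike of the spanner alone.

How it is judged:
By the outcome, as a careful person would: the job done as asked, in the order asked, and still so for the second after the job is handed in, with the robot touching nothing.
It also fails if it takes over 72 s, if anything falls off the work surface, if the arm or the gripper's body presses on something with over 40 N, if the wrist force passes 120 N, or if a joint passes its speed limit or range.

### The arm

A 6-joint arm with a two-finger parallel gripper is mounted at the origin on the work surface. World frame = base frame: x ahead of the robot, y to its left, z up, the work surface at z = 0. Lengths are in m, angles in rad, forces in N, time in s.
With the tool pointing down it reaches from about 0.3 to 0.875 m from the base axis. Payload 6.4 kg.
Tool frame: the origin (TCP) lies midway between the tips of the shut fingers; the grasp point (between the pads) lies 19 mm behind it (grasp_offset is the distance from the TCP to the grasp point, in m); z points along the fingers, y is the line along which they close (so a half turn about z gives the same grasp; the last joint's range is limited). The gripper opens to 85 mm and grips with 20 to 120 N. Pads are 22 mm wide; open, the fingers measure 114 mm over their backs; the gripper's body (76 mm by 85 mm) begins 54 mm behind the grasp point. The pads swing forward as they close: fully open they stand 13 mm farther back than shut.
Start: joints at [-1.387, 0.181, 1.607, -0, 1.354, -0.206], TCP at [0.219, -0.532, 0.231] pointing down, gripper open.
Joint ranges: [-2.99, 2.99], [-0.89, 2.07], [0.3, 2.58], [-1.14, 4.28], [0, 2.63], [-3.12, 3.12]. Speed limits (rad/s): [2.57, 2.57, 3.01, 3.14, 3.14, 3.14].

### API

Orientations are given as a unit quaternion [w, x, y, z].
In Python, from bench import * gives the robot as it stands. The module is installed in compiled form; this text tells all that it offers.
- The arm moves only by the tool servo_tool, never from a script. Its argument "commands" is text: rows parted by semicolons, each of 7 numbers parted by spaces: the turn, a rotation vector about the tool's x, y, z in rad, then the shift along the tool's x, y, z in mm, then the opening, from 0 (shut) to 1 (fully open). In form: wx wy wz dx dy dz claw; .... A call has 1 to 5 rows; each row shifts and turns the commanded pose from where the row before left it, along the tool's axes as they then stand; what a row does not reach is not made up. A row lasts 1/8 s, in which the tool goes at most 62.5 mm and 10.7 degrees, less where a joint would pass 70% of its speed; a pose out of reach is approached as far as the arm can. A call with a gripper value outside its range is refused whole. The fingers move at their own pace and stop on an object; the grip force is fixed at half the most. Time passes only in rows, so rows that do not move let the fingers close. It gives the time, the measured TCP pose, the force, the opening and the grip force at its end, in the units of the state.
- get_obs(): the state, without advancing time (a new reading comes with each control period).
- camera(name): name is "scene" or "top"; returns the picture (480x640x3 uint8, blue, green, red); there is no depth.
- calibration(name): a dict with "fx", "fy", "cx", "cy" (pixels), "k1" (the pictures are not rectified: a ray, as slopes to the right and down, at radius r is drawn at 1 + k1 r^2 times it, then the intrinsics apply), "R" (3x3) and "t" (3): a world point X has camera coordinates R X + t. Camera axes: x right, y down, z forward; pixel columns grow to the right and rows downward; lengths in m; the calibration is good to about 2 mm. A picture is of the moment at which its call begins. calibration takes no time and is no camera call.
- hand_in(): hands the job in; it is judged then, once.
The state is a dict: "time_s": time; "q": joint angles; "dq": joint speeds; "joint_efforts": joint torques, N m; "eef_pos": TCP position; "eef_rot": TCP orientation; "wrist_force": force on the tool from outside, world axes, zero at the start; "torque": the same for the moment, N m; "opening": opening from 0.0 (shut) to 1.0 (fully open); "grasp_force": force on a finger pad.
Only numpy, scipy, OpenCV 4.12 (cv2) and the standard library are available. Lean on these libraries where they do the work, as an engineer would, in place of code of your own. Each camera call takes 0.05 s, during which the arm holds its last target. There are 200 camera calls.

## Working session

There is one attempt and no reset: what is moved stays moved. The work goes in short steps, Python scripts to look and compute and a tool call to move; the robot and the scene stay as the last step left them, time stands still between calls to the robot, and variables do not carry over. Pictures are saved under pics/ and viewed, at most 10 in all, crops included, and the job is handed in when it is done.

Besides the shell and the picture viewer there is one more tool, called after "Call:" as a command line: name --argument value ..., lists and objects as JSON in quotes. servo_tool: Moves the arm, as the interface text tells. Its arguments: {"type":"object","properties":{"commands":{"type":"string"}},"required":["commands"]}

```bash
mkdir -p pics
python3 - <<'E'
from bench import *
import cv2
for n in("scene","top"):
    cv2.imwrite(f"pics/{n}0.png",camera(n)); c=calibration(n); print(n,c)
o=get_obs(); print(o)
E
```

```text
scene {'fx': 456.9477087929298, 'fy': 456.9477087929298, 'cx': 318.7671885909604, 'cy': 235.35065552724117, 'k1': 0.024745312943838638, 'R': array([[ 0.69346404,  0.72038964, -0.01209914],
       [ 0.52182429, -0.51375783, -0.68099362],
       [-0.49679677,  0.46593096, -0.73218939]]), 't': array([-0.37099247, -0.22936887,  1.3546136 ])}
top {'fx': 577.0477215314557, 'fy': 577.0477215314557, 'cx': 307.97403004743063, 'cy': 234.5519763764814, 'k1': -0.10567899651583362, 'R': array([[-0.02772177, -0.99950827,  0.01465317],
       [-0.98600107,  0.02493017, -0.16486471],
       [ 0.16441833, -0.01901838, -0.98620734]]), 't': array([-0.02207854,  0.5755915 ,  1.45161046])}
{'time_s': 0.1, 'q': array([-1.38731327e+00,  1.81505840e-01,  1.60787725e+00,  3.57797560e-05,
        1.35381066e+00, -2.06288309e-01]), 'dq': array([-1.41217627e-04, -1.88320695e-03, -1.92098870e-03,  1.60808325e-03,
       -6.28889899e-05, -5.21276363e-04]), 'joint_efforts': array([ 6.68867360e-04, -4.45878017e+01, -3.52236021e+01, -2.74971662e-04,
        4.18320749e-03, -6.30895101e-06]), 'eef_pos': array([ 0.21842927, -0.53137195,  0.23046713]), 'eef_rot': array([-8.00299148e-04,  9.81070248e-01,  1.93650527e-01,  2.65943303e-05]), 'wrist_force': array([ 0.34119908, -0.09126403,  0.71441858]), 'torque': array([-0.0353771 , -0.04540495, -0.05713238]), 'grasp_force': 0.0, 'opening': 0.9936641425157309}
```

View pics/scene0.png

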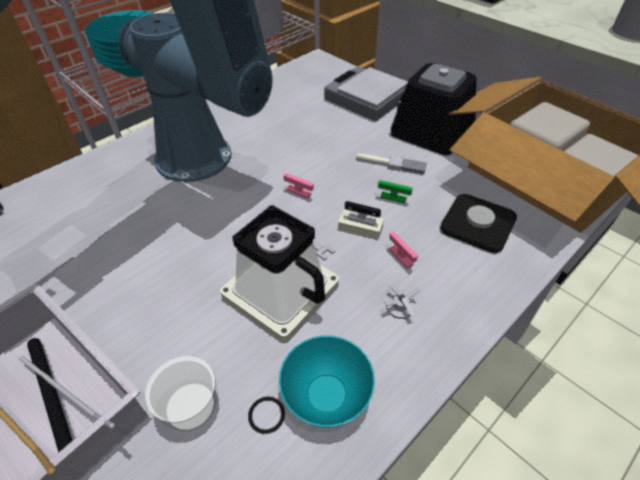

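View pics/top0.png

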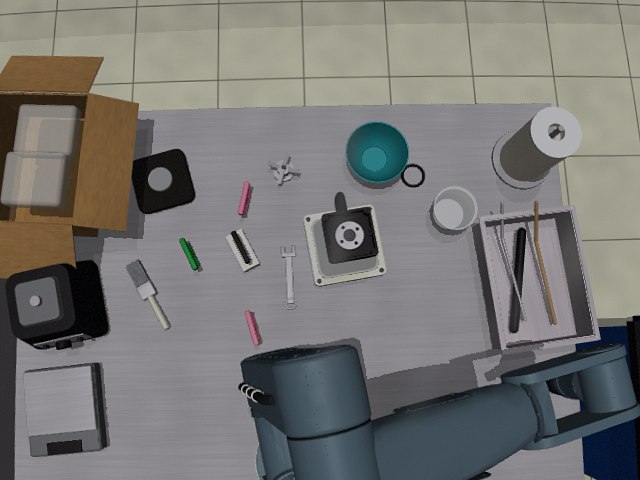

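The black-handled key in the white rest is at top (242,250) and scene (362,212). The pink ones are at top (244,198) and (252,328), and the green one is at (189,253). Only the black key in the rest fits the description. The jar ring is at top (349,235). I'll enlarge both to confirm.

```bash
cat > h.py <<'E'
from bench import *
import cv2, numpy as np
def pix(name,X):
    c=calibration(name); p=c["R"]@np.array(X,float)+c["t"]; s=p[:2]/p[2]; s=s*(1+c["k1"]*(s@s))
    return np.array([c["fx"]*s[0]+c["cx"],c["fy"]*s[1]+c["cy"]])
def ray(name,u,v,z):
    c=calibration(name); d=np.array([(u-c["cx"])/c["fx"],(v-c["cy"])/c["fy"]]); s=d.copy()
    for _ in range(20): s=d/(1+c["k1"]*(s@s))
    r=c["R"].T@np.array([*s,1]); o=-c["R"].T@c["t"]
    return o+r*(z-o[2])/r[2]
def crop(img,u,v,w,h,k):
    return cv2.resize(img[v:v+h,u:u+w],None,fx=k,fy=k,interpolation=cv2.INTER_CUBIC)
E
python3 - <<'E'
from h import *
t=cv2.imread("pics/top0.png"); s=cv2.imread("pics/scene0.png")
a=np.hstack([crop(t,220,220,50,60,8)[:300*2][:480],crop(t,325,205,50,60,8)]) # 400x480 each
cv2.imwrite("pics/c1.png",a)
b=np.hstack([crop(s,330,190,66,60,6),crop(s,240,208,66,60,6)]); cv2.imwrite("pics/c2.png",b)
E
```

```text
(no output)
```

View pics/c1.png

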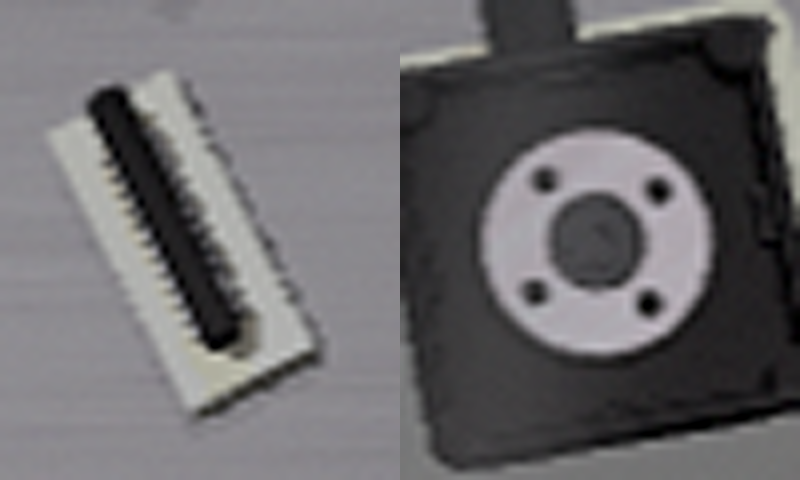

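View pics/c2.png

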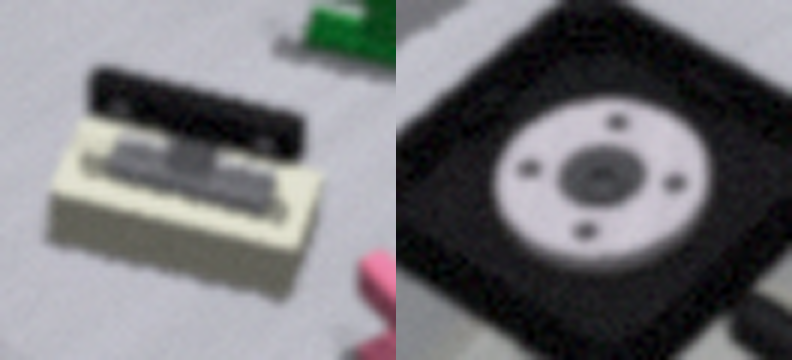

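The crops confirm it: the black key has its head lying on the white rest and a clear handle bar from c1 (107,95) to (220,340). The ring's four holes show at c1 (545,180), (658,190), (649,303) and (536,292).

Run:
```python
from h import *
T=lambda x,y:((x+.5)/8-.5,(y+.5)/8-.5)
print("cam",-calibration("top")["R"].T@calibration("top")["t"])
def tp(x,y,u0,v0,z): a,b=T(x,y); return ray("top",u0+a,v0+b,z)
e=[tp(107,95,220,220,.079),tp(220,340,220,220,.079)]
print("bar",e,np.mean(e,0),np.linalg.norm(e[0]-e[1])); d=e[0]-e[1]; print("bar yaw",np.arctan2(d[1],d[0]))
rc=[tp(x,y,220,220,z) for x,y,z in((48,133,.03),(168,72,.03),(320,350,.03),(197,410,.03))]
print("rest corners",np.round(rc,4),np.mean(rc,0)); d=rc[0]-rc[3]; f=rc[1]-rc[2]; print(np.arctan2(d[1],d[0]),np.arctan2(f[1],f[0]))
H=[tp(x-400,y,325,205,.179) for x,y in((545,180),(658,190),(649,303),(536,292))]
c=np.mean(H,0);print("ring top",c,[ (round(np.linalg.norm(h-c),4),round(np.arctan2(*(h-c)[1::-1]),3)) for h in H], tp(197,242,325,205,.179))
S=lambda x,y,z:ray("scene",240+(x+.5)/6-.5,208+(y+.5)/6-.5,z)
H=[S(x-396,y,.179) for x,y in((618,121),(676,182),(586,230),(530,168))]
c=np.mean(H,0);print("ring scene",c,[ (round(np.linalg.norm(h-c),4),round(np.arctan2(*(h-c)[1::-1]),3)) for h in H])
S2=lambda x,y,z:ray("scene",330+(x+.5)/6-.5,190+(y+.5)/6-.5,z)
e=[S2(92,70,.079),S2(303,118,.079)];d=e[0]-e[1];print("bar scene top near edge?",e,np.mean(e,0),np.arctan2(d[1],d[0]),np.linalg.norm(d))
rc=[S2(x,y,.03) for x,y in((52,190),(85,118),(322,170),(300,235))];print("rest scene",np.round(rc,4),np.mean(rc,0))
```

```text
cam [ 0.32825041 -0.00880999  1.52680713]
bar [array([0.58249156, 0.15405251, 0.079     ]), array([0.5031496 , 0.11890551, 0.079     ])] [0.54282058 0.13647901 0.079     ] 0.0867782175004767
bar yaw 0.41700183127262863
rest corners [[0.5789 0.1791 0.03  ]
 [0.5983 0.1394 0.03  ]
 [0.505  0.0907 0.03  ]
 [0.4863 0.131  0.03  ]] [0.54212266 0.13502754 0.03      ]
0.4790145227566401 0.4815034069302666
ring top [ 0.55011612 -0.13254039  0.179     ] [(np.float64(0.0239), np.float64(0.666)), (np.float64(0.024), np.float64(-0.899)), (np.float64(0.024), np.float64(-2.482)), (np.float64(0.0238), np.float64(2.24))] [ 0.54985639 -0.13252125  0.179     ]
ring scene [ 0.54890611 -0.13133314  0.179     ] [(np.float64(0.0244), np.float64(2.231)), (np.float64(0.0243), np.float64(0.661)), (np.float64(0.0242), np.float64(-0.919)), (np.float64(0.024), np.float64(-2.473))]
bar scene top near edge? [array([0.50290998, 0.11978267, 0.079     ]), array([0.58064931, 0.1588669 , 0.079     ])] [0.54177965 0.13932479 0.079     ] -2.6757394655999827 0.08701137963595464
rest scene [[0.5058 0.0952 0.03  ]
 [0.4858 0.1355 0.03  ]
 [0.5759 0.1827 0.03  ]
 [0.5939 0.1481 0.03  ]] [0.54035001 0.14037507 0.03      ]
```

```bash
cat >> h.py <<'E'
from scipy.spatial.transform import Rotation as Ro
def goto(x,y,z,yaw):
    "tool-frame shift (mm) and wz from measured pose to TCP target, tool x at world yaw"
    o=get_obs(); w=o["eef_rot"]; R=Ro.from_quat([*w[1:],w[0]])
    G=Ro.from_matrix(np.c_[[np.cos(yaw),np.sin(yaw),0],[np.sin(yaw),-np.cos(yaw),0],[0,0,-1]])
    print("t",o["time_s"],"pos",np.round(o["eef_pos"],4),"yaw",np.round(np.arctan2(*R.as_matrix()[1::-1,0]),4),"F",np.round(o["wrist_force"],1),"T",np.round(o["torque"],2),"open",round(o["opening"],3),"q6",round(o["q"][5],2))
    print(" shift mm",np.round(R.inv().apply(np.array([x,y,z])-o["eef_pos"])*1e3,1),"rotvec",np.round((R.inv()*G).as_rotvec(),4))
E
echo
```

Call:
servo_tool --commands "0 0 0 0 0 -60 1; 0 0 0 20 -20 -30 1; 0 0 0 46 -41 0 1; 0 0 0 46 -41 0 1; 0 0 0 46 -41 0 1"

```text
time_s: 0.72
eef_pos: [0.3107, -0.3377, 0.3209]
eef_rot: [-0.0, 0.981, 0.193, 0.0]
wrist_force: [1.4, 0.3, -0.0]
opening: 0.999
grasp_force: 0.0
```

Call:
servo_tool --commands "0 0 0 46 -41 0 0.6; 0 0 0 46 -41 0 0.6; 0 0 0 46 -41 0 0.6; 0 0 0 46 -41 0 0.6; 0 0 0 46 -41 0 0.6"

```text
time_s: 1.35
eef_pos: [0.4455, -0.0605, 0.3212]
eef_rot: [0.0, 0.981, 0.194, 0.0]
wrist_force: [1.3, -0.7, 0.2]
opening: 0.608
grasp_force: 0.0
```

Call:
servo_tool --commands "0 0 -0.06 46 -41 0 0.6; 0 0 0 46 -41 0 0.6; 0 0 0 46 -41 0 0.6; 0 0 0 0 0 0 0.6"

```text
time_s: 1.85
eef_pos: [0.5194, 0.1106, 0.3203]
eef_rot: [-0.001, 0.974, 0.226, -0.001]
wrist_force: [-0.0, -0.8, 0.6]
opening: 0.601
grasp_force: 0.0
```

```bash
python3 -c "
from h import *
goto(.5425,.137,.12,.45)"
```

```text
t 1.85 pos [0.5194 0.1106 0.3203] yaw 0.4557 F [-0.  -0.8  0.6] T [ 0.   -0.02 -0.01] open 0.601 q6 1.1
 shift mm [ 32.5 -13.3 200.3] rotvec [-0.0015  0.001   0.0057]
```

Call:
servo_tool --commands "0 0 0 32 -13 50 0.6; 0 0 0 0 0 60 0.6; 0 0 0 0 0 60 0.6; 0 0 0 0 0 40 0.6; 0 0 0 0 0 0 0.6"

```text
time_s: 2.48
eef_pos: [0.5392, 0.1312, 0.1077]
eef_rot: [-0.001, 0.975, 0.223, -0.004]
wrist_force: [-0.4, -0.6, 0.5]
opening: 0.601
grasp_force: 0.0
```

```bash
python3 -c "
from h import *
goto(.5425,.137,.049,.45)
s=camera('scene');t=camera('top')
cv2.imwrite('pics/g.png',np.hstack([crop(s,310,150,100,100,4),crop(t,200,210,100,100,4)]))"
```

```text
t 2.475 pos [0.5392 0.1312 0.1077] yaw 0.4488 F [-0.4 -0.6  0.5] T [-0.    0.03  0.05] open 0.601 q6 1.15
 shift mm [ 5.9 -3.6 58.7] rotvec [-0.0032  0.0078 -0.0012]
```

View pics/g.png

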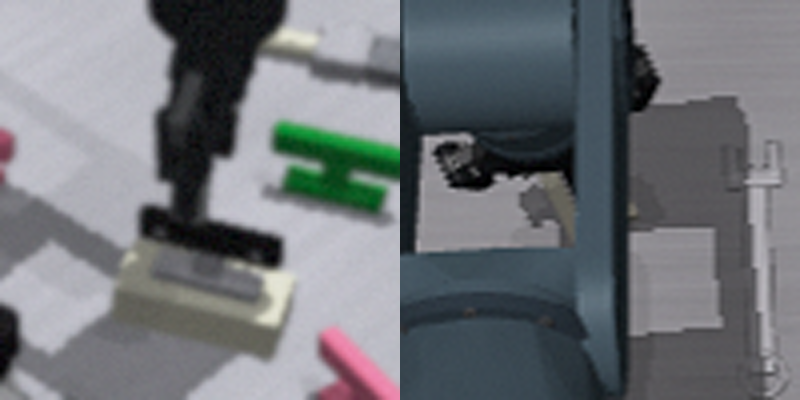

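Call:
servo_tool --commands "0 0.008 0 6 -3.5 20 0.6; 0 0 0 0 0 20 0.6; 0 0 0 0 0 18 0.6; 0 0 0 0 0 0 0.6; 0 0 0 0 0 0 0.6"

```text
time_s: 3.2
eef_pos: [0.5475, 0.1382, 0.0545]
eef_rot: [-0.001, 0.975, 0.223, 0.005]
wrist_force: [0.3, -0.0, 0.6]
opening: 0.604
grasp_force: 0.0
```

```bash
python3 -c "
from h import *
goto(.5425,.137,.049,.45)
s=camera('scene')
cv2.imwrite('pics/g2.png',crop(s,310,150,100,100,5))"
```

```text
t 3.2 pos [0.5475 0.1382 0.0545] yaw 0.4498 F [ 0.3 -0.   0.6] T [-0.04 -0.02 -0.02] open 0.604 q6 1.15
 shift mm [-5.1 -1.1  5.4] rotvec [ 0.0007 -0.0096 -0.0002]
```

View pics/g2.png

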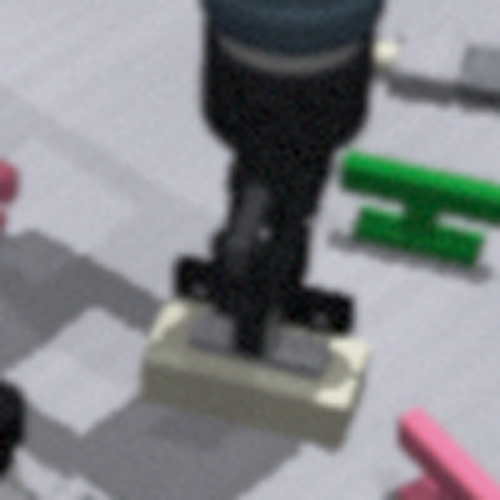

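Call:
servo_tool --commands "0 -0.009 0 -5 -1 4.5 0.6; 0 0 0 0 0 0 0.6; 0 0 0 0 0 0 0.6; 0 0 0 0 0 0 0.6"

```text
time_s: 3.75
eef_pos: [0.5419, 0.137, 0.0489]
eef_rot: [0.0, 0.975, 0.223, -0.0]
wrist_force: [0.0, 0.1, 0.6]
opening: 0.597
grasp_force: 0.0
```

```bash
python3 -c "
from h import *
goto(.5425,.137,.049,.45)"
```

```text
t 3.75 pos [0.5419 0.137  0.0489] yaw 0.4498 F [0.  0.1 0.6] T [ 0.03  0.02 -0.02] open 0.597 q6 1.16
 shift mm [ 0.6  0.3 -0.1] rotvec [ 0.0001  0.0008 -0.0002]
```

Call:
servo_tool --commands "0 0 0 0 0 0 0; 0 0 0 0 0 0 0; 0 0 0 0 0 0 0; 0 0 0 0 0 0 0; 0 0 0 0 0 0 0"

```text
time_s: 4.38
eef_pos: [0.5418, 0.137, 0.0489]
eef_rot: [0.0, 0.975, 0.223, -0.0]
wrist_force: [-1.1, -0.7, 1.4]
opening: 0.153
grasp_force: 58.5
```

```bash
python3 -c "
from h import *
goto(.5425,.137,.049,.45);print(get_obs()['grasp_force'])"
```

```text
t 4.375 pos [0.5418 0.137  0.0489] yaw 0.4498 F [-1.1 -0.7  1.4] T [0.08 0.15 0.01] open 0.153 q6 1.16
 shift mm [ 0.6  0.3 -0.1] rotvec [ 0.0001  0.0008 -0.0002]
58.52630803165084
```

Call:
servo_tool --commands "0 0 0 0 0 -10 0; 0 0 0 0 0 -20 0; 0 0 0 0 0 -50 0; 0 0 0 0 0 -60 0; 0 0 0 0 0 -60 0"

```text
time_s: 5.0
eef_pos: [0.5413, 0.137, 0.2506]
eef_rot: [0.0, 0.975, 0.223, -0.001]
wrist_force: [2.1, 0.5, -2.4]
opening: 0.156
grasp_force: 58.6
```

Call:
servo_tool --commands "0 0 0 0 0 0 0; 0 0 0 0 0 0 0; 0 0 0 0 0 0 0"

```text
time_s: 5.38
eef_pos: [0.5405, 0.137, 0.2464]
eef_rot: [-0.0, 0.975, 0.223, -0.003]
wrist_force: [0.6, -0.1, -3.3]
opening: 0.156
grasp_force: 58.8
```

```bash
python3 -c "
from h import *
goto(.5495,-.132,.25,.664)"
```

```text
t 5.375 pos [0.5405 0.137  0.2464] yaw 0.4498 F [ 0.6 -0.1 -3.3] T [ 0.03 -0.05  0.06] open 0.156 q6 1.16
 shift mm [-108.9  246.1   -3.5] rotvec [-0.0023  0.0047 -0.2142]
```

Call:
servo_tool --commands "0 0 0 -22 49 0 0; 0 0 0 -22 49 0 0; 0 0 0 -22 49 0 0; 0 0 0 -22 49 0 0; 0 0 -0.11 -21 50 0 0"

```text
time_s: 6.0
eef_pos: [0.5497, -0.1332, 0.2468]
eef_rot: [-0.001, 0.961, 0.277, -0.002]
wrist_force: [0.8, 0.0, -3.4]
opening: 0.151
grasp_force: 59.0
```

Call:
servo_tool --commands "0 0 -0.104 0 0 0 0; 0 0 0 0 0 0 0; 0 0 0 0 0 0 0; 0 0 0 0 0 0 0; 0 0 0 0 0 0 0"

```text
time_s: 6.62
eef_pos: [0.5508, -0.1312, 0.2489]
eef_rot: [0.0, 0.945, 0.326, -0.0]
wrist_force: [-0.5, 0.4, -2.6]
opening: 0.154
grasp_force: 59.4
```

Run:
```python
from h import *
goto(.5495,-.132,.235,.664)
s=camera('scene');t=camera('top')
cv2.imwrite('pics/j.png',np.hstack([crop(s,235,165,80,110,5),crop(t,310,180,80,110,5)]))
o=get_obs()["eef_pos"]
for dz,l in((-.026,"tips"),):
  for sg in(1,-1):
    X=o+np.array([sg*.024*np.cos(.664),sg*.024*np.sin(.664),dz]); p=pix("scene",X); print(l,sg,(p-[235,165])*5+2)
    X[2]+=.017; p=pix("scene",X+sg*.010*np.array([np.cos(.664),np.sin(.664),0])); print("headend top",(p-[235,165])*5+2)
    X=o+np.array([sg*.045*np.cos(.664),sg*.045*np.sin(.664),.03]); p=pix("scene",X); print("handle end top",sg,(p-[235,165])*5+2)
```

```text
t 6.625 pos [ 0.5508 -0.1312  0.2489] yaw 0.6643 F [-0.5  0.4 -2.6] T [ 0.01 -0.01 -0.03] open 0.154 q6 0.46
 shift mm [-1.5 -0.2 13.9] rotvec [-0.0002  0.001   0.0003]
tips 1 [253.13852508 289.59751806]
headend top [276.8078318  259.65921017]
handle end top 1 [300.8883027  184.27526111]
tips -1 [127.60593828 277.90296744]
headend top [ 96.36489333 243.10387844]
handle end top -1 [ 53.75631103 162.43814244]
```

View pics/j.png

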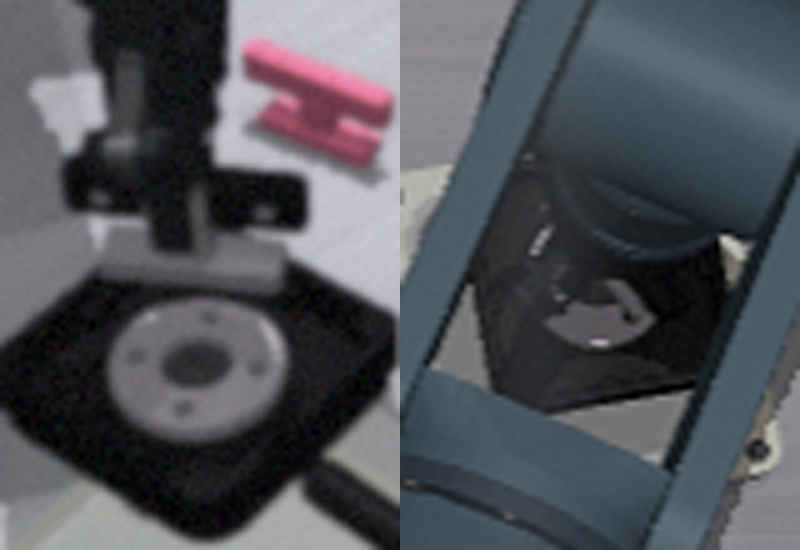

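The scene crop shows the key held level above the ring. Its head runs from (100,~232–270) to (288,~248–290), the bar from x≈63 to 308, and the holes are at (138,357), (210,317), (259,367) and (183,408). The key looks offset slightly along its own x.

```bash
python3 - <<'E'
from h import *
o=np.array([.5508,-.1312,.2489]);y=.6643;ex=np.array([np.cos(y),np.sin(y),0]);ey=np.array([-np.sin(y),np.cos(y),0])
P=lambda X:np.round((pix("scene",X)-[235,165])*5+2,0)
B=o+[0,0,-.026]
for nm,L,W,z in(("head bot",.034,.010,.007),("head top",.034,.010,.017),("bar bot",.045,.007,.034),("bar top",.045,.007,.056)):
  print(nm,[(sx,sy,P(B+sx*L*ex+sy*W*ey+[0,0,z])) for sx in(-1,1) for sy in(-1,1)])
print("5mm +x shift px",P(B+.005*ex)-P(B), "5mm +y", P(B+.005*ey)-P(B))
for u,v in((138,357),(210,317),(259,367),(183,408)):print(ray("scene",235+(u-2)/5,165+(v-2)/5,.179))
E
python3 - <<'E'
import cv2
a=cv2.imread("pics/j.png")[120:450,40:330]
cv2.imwrite("pics/j2.png",cv2.resize(cv2.convertScaleAbs(a,alpha=1.8,beta=20),(725,600) if 0 else None,fx=1.8,fy=1.8))
E
```

```text
head bot [(-1, -1, array([ 94., 281.])), (-1, 1, array([106., 243.])), (1, -1, array([274., 298.])), (1, 1, array([284., 260.]))]
head top [(-1, -1, array([ 91., 262.])), (-1, 1, array([103., 224.])), (1, -1, array([272., 279.])), (1, 1, array([282., 241.]))]
bar bot [(-1, -1, array([ 57., 220.])), (-1, 1, array([ 67., 194.])), (1, -1, array([301., 242.])), (1, 1, array([308., 215.]))]
bar top [(-1, -1, array([ 49., 175.])), (-1, 1, array([ 59., 149.])), (1, -1, array([298., 197.])), (1, 1, array([305., 171.]))]
5mm +x shift px [13.  2.] 5mm +y [ 3. -9.]
[ 0.53129323 -0.14654988  0.179     ]
[ 0.53448514 -0.11249382  0.179     ]
[ 0.56842296 -0.11638081  0.179     ]
[ 0.56408522 -0.15110832  0.179     ]
```

View pics/j2.png

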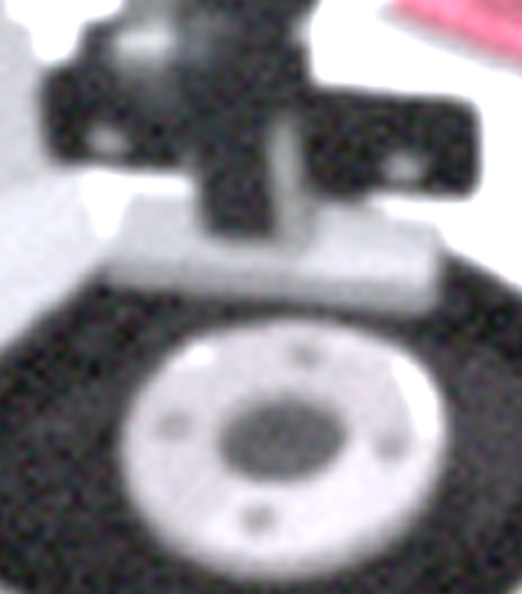

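```bash
python3 -c "
from h import *
goto(.5488,-.1328,.2075,.664)"
```

```text
t 6.725 pos [ 0.5508 -0.1315  0.249 ] yaw 0.6642 F [-0.2  0.4 -2.4] T [0.06 0.02 0.01] open 0.155 q6 0.46
 shift mm [-2.4 -0.2 41.5] rotvec [-0.0001  0.0009  0.0002]
```

Call:
servo_tool --commands "0 0 0 -2.4 0 15 0; 0 0 0 0 0 14 0; 0 0 0 0 0 9 0; 0 0 0 0 0 0 0; 0 0 0 0 0 0 0"

```text
time_s: 7.35
eef_pos: [0.5491, -0.1335, 0.2112]
eef_rot: [0.0, 0.945, 0.326, -0.0]
wrist_force: [-0.5, -0.3, -2.7]
opening: 0.154
grasp_force: 59.4
```

Call:
servo_tool --commands "0 0 0 0 0 0 0; 0 0 0 0 0 0 0; 0 0 0 0 0 0 0"

```text
time_s: 7.72
eef_pos: [0.5489, -0.1334, 0.2111]
eef_rot: [0.0, 0.945, 0.326, -0.0]
wrist_force: [0.3, -0.6, -2.3]
opening: 0.155
grasp_force: 59.4
```

```bash
python3 -c "
from h import *
goto(.5488,-.1328,.2055,.664)"
```

```text
t 7.725 pos [ 0.5489 -0.1334  0.2111] yaw 0.6638 F [ 0.3 -0.6 -2.3] T [ 0.03  0.05 -0.05] open 0.155 q6 0.46
 shift mm [ 0.3 -0.5  5.6] rotvec [ 0.0002  0.0008 -0.0002]
```

Call:
servo_tool --commands "0 0 0 0.3 -0.5 4 0; 0 0 0 0 0 1.5 0; 0 0 0 0 0 1 0; 0 0 0 0 0 0 0; 0 0 0 0 0 0 0"

```text
time_s: 8.35
eef_pos: [0.5488, -0.1328, 0.2044]
eef_rot: [0.0, 0.945, 0.326, -0.0]
wrist_force: [0.1, 0.2, -2.1]
opening: 0.154
grasp_force: 59.4
```

```bash
python3 -c "
from h import *
goto(.5488,-.1328,.1979,.664)"
```

```text
t 8.35 pos [ 0.5488 -0.1328  0.2044] yaw 0.6638 F [ 0.1  0.2 -2.1] T [0.01 0.04 0.03] open 0.154 q6 0.46
 shift mm [ 0.1 -0.   6.5] rotvec [-0.0002  0.001  -0.0002]
```

No contact at the ring-face height yet, so I'll lower further in small steps.

Call:
servo_tool --commands "0 0 0 0 0 0.7 0; 0 0 0 0 0 0.7 0; 0 0 0 0 0 0 0"

```text
time_s: 8.72
eef_pos: [0.5487, -0.1328, 0.2029]
eef_rot: [0.0, 0.945, 0.326, -0.001]
wrist_force: [0.2, -0.4, -2.6]
opening: 0.155
grasp_force: 59.4
```

Call:
servo_tool --commands "0 0 0 0 0 0.7 0; 0 0 0 0 0 0.7 0; 0 0 0 0 0 0 0"

```text
time_s: 9.1
eef_pos: [0.5487, -0.1328, 0.2015]
eef_rot: [0.0, 0.945, 0.326, -0.001]
wrist_force: [-0.9, 0.0, -1.9]
opening: 0.154
grasp_force: 59.4
```

```bash
python3 -c "
from h import *
goto(.5488,-.1328,.1979,.664)"
```

```text
t 9.1 pos [ 0.5487 -0.1328  0.2015] yaw 0.6638 F [-0.9  0.  -1.9] T [ 0.05  0.07 -0.06] open 0.154 q6 0.46
 shift mm [0.1 0.1 3.6] rotvec [-0.0003  0.0011 -0.0002]
```

Call:
servo_tool --commands "0 0 0 0 0 1 0; 0 0 0 0 0 1 0; 0 0 0 0 0 0.5 0; 0 0 0 0 0 0 0"

```text
time_s: 9.6
eef_pos: [0.5487, -0.1328, 0.199]
eef_rot: [0.0, 0.945, 0.326, -0.001]
wrist_force: [-0.0, -0.1, -2.6]
opening: 0.157
grasp_force: 59.4
```

Call:
servo_tool --commands "0 0 0 0 0 0.5 0; 0 0 0 0 0 0.5 0; 0 0 0 0 0 0 0"

```text
time_s: 9.98
eef_pos: [0.5487, -0.1328, 0.198]
eef_rot: [0.0, 0.945, 0.326, -0.001]
wrist_force: [-0.1, -0.7, -2.3]
opening: 0.15
grasp_force: 59.4
```

```bash
python3 -c "
from h import *
goto(.5488,-.1328,.1979,.664)"
```

```text
t 9.975 pos [ 0.5487 -0.1328  0.198 ] yaw 0.6638 F [-0.1 -0.7 -2.3] T [ 0.   -0.05  0.01] open 0.15 q6 0.46
 shift mm [0.1 0.1 0.1] rotvec [-0.0002  0.001  -0.0002]
```

Call:
servo_tool --commands "0 0 0 0 0 0.4 0; 0 0 0 0 0 0 0"

```text
time_s: 10.22
eef_pos: [0.5488, -0.1328, 0.1979]
eef_rot: [0.0, 0.945, 0.326, -0.0]
wrist_force: [0.3, -0.2, -1.2]
opening: 0.153
grasp_force: 59.8
```

Call:
servo_tool --commands "0 0 0 0 0 0.4 0; 0 0 0 0 0 0 0"

```text
time_s: 10.48
eef_pos: [0.5488, -0.1328, 0.1978]
eef_rot: [0.0, 0.945, 0.326, -0.0]
wrist_force: [-1.8, 0.2, 1.8]
opening: 0.151
grasp_force: 60.2
```

Fully seated: TCP z is 0.1978, and the load rose by about 4 N. Now I'll turn clockwise (+wz) in small checked steps.

Call:
servo_tool --commands "0 0 0.05 0 0 0 0; 0 0 0.05 0 0 0 0; 0 0 0.05 0 0 0 0; 0 0 0 0 0 0 0"

```text
time_s: 10.98
eef_pos: [0.549, -0.1327, 0.1978]
eef_rot: [0.0, 0.967, 0.254, -0.0]
wrist_force: [-2.9, 1.6, 4.1]
opening: 0.158
grasp_force: 60.3
```

```bash
python3 -c "
from h import *
goto(.5488,-.1328,.1979,.514)"
```

```text
t 10.975 pos [ 0.549  -0.1327  0.1978] yaw 0.5144 F [-2.9  1.6  4.1] T [0.29 0.31 0.  ] open 0.158 q6 0.61
 shift mm [-0.2 -0.1 -0.1] rotvec [0.0004 0.0004 0.0004]
```

Call:
servo_tool --commands "0 0 0.05 0 0 0 0; 0 0 0.05 0 0 0 0; 0 0 0.05 0 0 0 0"

```text
time_s: 11.35
eef_pos: [0.549, -0.1327, 0.1978]
eef_rot: [0.0, 0.984, 0.181, -0.0]
wrist_force: [-1.0, 2.0, 3.9]
opening: 0.15
grasp_force: 60.3
```

```bash
python3 -c "
from h import *
goto(.5488,-.1328,.1979,.364)
s=camera('scene')
cv2.imwrite('pics/k.png',crop(s,235,165,80,110,5))"
```

```text
t 11.35 pos [ 0.549  -0.1327  0.1978] yaw 0.3638 F [-1.   2.   3.9] T [0.36 0.29 0.18] open 0.15 q6 0.76
 shift mm [-0.2  0.1 -0.1] rotvec [ 0.0003  0.0003 -0.0002]
```

View pics/k.png

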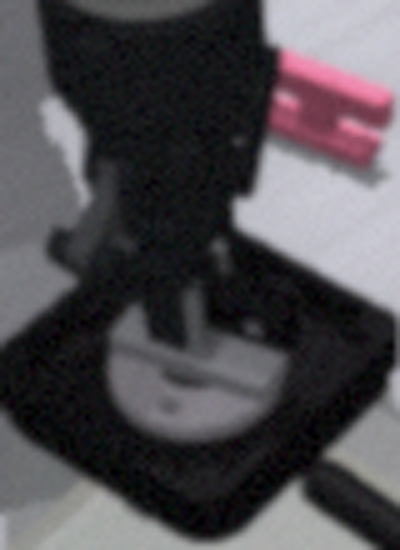

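The picture shows the head flat on the ring, and the free hole has moved from (183,408) to (168,405), so the ring is turning clockwise.

Call:
servo_tool --commands "0 0 0.06 0 0 0 0; 0 0 0.06 0 0 0 0; 0 0 0.06 0 0 0 0; 0 0 0.06 0 0 0 0; 0 0 0.06 0 0 0 0"

```text
time_s: 12.02
eef_pos: [0.549, -0.1325, 0.1978]
eef_rot: [0.0, 0.999, 0.032, -0.0]
wrist_force: [-0.5, 2.5, 4.5]
opening: 0.151
grasp_force: 60.4
```

```bash
python3 -c "
from h import *
goto(.5488,-.1328,.1979,.064)"
```

```text
t 12.025 pos [ 0.549  -0.1325  0.1978] yaw 0.064 F [-0.5  2.5  4.5] T [0.51 0.25 0.21] open 0.151 q6 1.06
 shift mm [-0.2  0.3 -0.1] rotvec [0.0001 0.0001 0.    ]
```

Call:
servo_tool --commands "0 0 0.03 0 0 0 0; 0 0 0.03 0 0 0 0; 0 0 0.03 0 0 0 0"

```text
time_s: 12.4
eef_pos: [0.5491, -0.1325, 0.1978]
eef_rot: [0.0, 1.0, -0.013, -0.0]
wrist_force: [-1.3, 3.7, 5.2]
opening: 0.157
grasp_force: 60.5
```

```bash
python3 -c "
from h import *
goto(.5488,-.1328,.1979,-.026)"
```

```text
t 12.4 pos [ 0.5491 -0.1325  0.1978] yaw -0.0253 F [-1.3  3.7  5.2] T [0.59 0.23 0.21] open 0.157 q6 1.15
 shift mm [-0.2  0.3 -0.1] rotvec [0.0001 0.     0.0007]
```

Call:
servo_tool --commands "0 0 0.025 0 0 0 0; 0 0 0.025 0 0 0 0; 0 0 0 0 0 0 0"

```text
time_s: 12.78
eef_pos: [0.5491, -0.1324, 0.1978]
eef_rot: [-0.0, 0.999, -0.037, -0.0]
wrist_force: [-1.8, 3.2, 5.5]
opening: 0.15
grasp_force: 60.5
```

```bash
python3 -c "
from h import *
goto(.5488,-.1328,.1979,-.076)"
```

```text
t 12.775 pos [ 0.5491 -0.1324  0.1978] yaw -0.0747 F [-1.8  3.2  5.5] T [0.6  0.23 0.07] open 0.15 q6 1.2
 shift mm [-0.2  0.4 -0.1] rotvec [-0.      0.      0.0013]
```

Call:
servo_tool --commands "0 0 0.015 0 0 0 0; 0 0 0.015 0 0 0 0"

```text
time_s: 13.02
eef_pos: [0.5491, -0.1324, 0.1978]
eef_rot: [-0.0, 0.999, -0.052, -0.0]
wrist_force: [-2.2, 2.5, 6.3]
opening: 0.152
grasp_force: 60.5
```

```bash
python3 -c "
from h import *
goto(.5488,-.1328,.1979,-.106)"
```

```text
t 13.025 pos [ 0.5491 -0.1324  0.1978] yaw -0.1049 F [-2.2  2.5  6.3] T [0.69 0.28 0.18] open 0.152 q6 1.23
 shift mm [-0.2  0.4 -0.1] rotvec [-0.      0.      0.0011]
```

Call:
servo_tool --commands "0 0 0.015 0 0 0 0; 0 0 0.015 0 0 0 0"

```text
time_s: 13.28
eef_pos: [0.5491, -0.1324, 0.1978]
eef_rot: [-0.0, 0.998, -0.067, -0.0]
wrist_force: [-0.8, 3.0, 4.9]
opening: 0.152
grasp_force: 60.5
```

```bash
python3 -c "
from h import *
goto(.5488,-.1328,.1979,-.136)"
```

```text
t 13.275 pos [ 0.5491 -0.1324  0.1978] yaw -0.1348 F [-0.8  3.   4.9] T [0.63 0.22 0.23] open 0.152 q6 1.26
 shift mm [-0.2  0.4 -0.1] rotvec [-0.0001  0.      0.0012]
```

Call:
servo_tool --commands "0 0 0.015 0 0 0 0; 0 0 0.015 0 0 0 0"

```text
time_s: 13.52
eef_pos: [0.549, -0.1324, 0.1977]
eef_rot: [-0.0, 0.997, -0.082, -0.0]
wrist_force: [-1.3, 3.0, 4.3]
opening: 0.157
grasp_force: 60.5
```

```bash
python3 -c "
from h import *
goto(.5488,-.1328,.1979,-.166)"
```

```text
t 13.525 pos [ 0.549  -0.1324  0.1977] yaw -0.1648 F [-1.3  3.   4.3] T [0.69 0.2  0.26] open 0.157 q6 1.29
 shift mm [-0.2  0.4 -0.2] rotvec [-0.0001  0.0001  0.0012]
```

Call:
servo_tool --commands "0 0 0.015 0 0 0 0; 0 0 0.015 0 0 0 0"

```text
time_s: 13.78
eef_pos: [0.5491, -0.1324, 0.1977]
eef_rot: [-0.0, 0.995, -0.097, -0.0]
wrist_force: [-0.7, 3.2, 5.3]
opening: 0.149
grasp_force: 60.5
```

```bash
python3 -c "
from h import *
goto(.5488,-.1328,.1979,-.196)"
```

```text
t 13.775 pos [ 0.5491 -0.1324  0.1977] yaw -0.1948 F [-0.7  3.2  5.3] T [0.64 0.19 0.23] open 0.149 q6 1.32
 shift mm [-0.2  0.5 -0.2] rotvec [-0.0001  0.      0.0012]
```

Call:
servo_tool --commands "0 0 0.015 0 0 0 0; 0 0 0.015 0 0 0 0"

```text
time_s: 14.02
eef_pos: [0.5491, -0.1324, 0.1978]
eef_rot: [-0.0, 0.994, -0.112, 0.0]
wrist_force: [-1.4, 3.6, 5.1]
opening: 0.156
grasp_force: 60.5
```

```bash
python3 -c "
from h import *
goto(.5488,-.1328,.1979,-.226)"
```

```text
t 14.025 pos [ 0.5491 -0.1324  0.1978] yaw -0.2249 F [-1.4  3.6  5.1] T [0.68 0.19 0.22] open 0.156 q6 1.35
 shift mm [-0.2  0.5 -0.1] rotvec [-0.0001 -0.0001  0.0011]
```

Call:
servo_tool --commands "0 0 0.015 0 0 0 0; 0 0 0.015 0 0 0 0"

```text
time_s: 14.28
eef_pos: [0.5491, -0.1324, 0.1978]
eef_rot: [-0.0, 0.992, -0.127, 0.0]
wrist_force: [-0.6, 4.1, 5.4]
opening: 0.154
grasp_force: 60.5
```

```bash
python3 -c "
from h import *
goto(.5488,-.1328,.1979,-.256)"
```

```text
t 14.275 pos [ 0.5491 -0.1324  0.1978] yaw -0.2549 F [-0.6  4.1  5.4] T [0.7  0.18 0.19] open 0.154 q6 1.38
 shift mm [-0.2  0.5 -0.1] rotvec [-0.0002 -0.      0.0011]
```

Call:
servo_tool --commands "0 0 0.015 0 0 0 0; 0 0 0.015 0 0 0 0"

```text
time_s: 14.52
eef_pos: [0.5491, -0.1324, 0.1978]
eef_rot: [-0.0, 0.99, -0.142, 0.0]
wrist_force: [-0.8, 3.6, 4.2]
opening: 0.155
grasp_force: 60.5
```

```bash
python3 -c "
from h import *
goto(.5488,-.1328,.1979,-.286)"
```

```text
t 14.525 pos [ 0.5491 -0.1324  0.1978] yaw -0.2847 F [-0.8  3.6  4.2] T [0.68 0.17 0.34] open 0.155 q6 1.41
 shift mm [-0.2  0.5 -0.1] rotvec [-0.0001 -0.0001  0.0013]
```

Torque is rising to 0.34 N m, so I may be at the stop. I'll make one smaller step.

Call:
servo_tool --commands "0 0 0.01 0 0 0 0; 0 0 0 0 0 0 0"

```text
time_s: 14.78
eef_pos: [0.5492, -0.1323, 0.1978]
eef_rot: [-0.0, 0.989, -0.146, 0.0]
wrist_force: [-1.0, 3.9, 5.7]
opening: 0.154
grasp_force: 60.5
```

```bash
python3 -c "
from h import *
goto(.5488,-.1328,.1979,-.296)"
```

```text
t 14.775 pos [ 0.5492 -0.1323  0.1978] yaw -0.294 F [-1.   3.9  5.7] T [0.65 0.12 0.42] open 0.154 q6 1.42
 shift mm [-0.2  0.6 -0.1] rotvec [-0.0001 -0.0002  0.002 ]
```

Call:
servo_tool --commands "0 0 0.01 0 0 0 0; 0 0 0 0 0 0 0"

```text
time_s: 15.02
eef_pos: [0.5492, -0.1323, 0.1978]
eef_rot: [0.0, 0.988, -0.151, 0.0]
wrist_force: [-0.5, 3.7, 4.8]
opening: 0.154
grasp_force: 60.6
```

```bash
python3 -c "
from h import *
goto(.5488,-.1328,.1979,-.306)"
```

```text
t 15.025 pos [ 0.5492 -0.1323  0.1978] yaw -0.3037 F [-0.5  3.7  4.8] T [0.67 0.17 0.59] open 0.154 q6 1.43
 shift mm [-0.2  0.5 -0.1] rotvec [-0.     -0.0002  0.0023]
```

It holds a steady 0.59 N m without yielding, so the ring is on its stop. I'll back off into the free play, then lift.

Call:
servo_tool --commands "0 0 -0.04 0 0 0 0; 0 0 -0.03 0 0 -0.3 0; 0 0 0 0 0 -0.3 0; 0 0 0 0 0 0 0"

```text
time_s: 15.52
eef_pos: [0.549, -0.1329, 0.1978]
eef_rot: [0.0, 0.993, -0.118, -0.0]
wrist_force: [1.5, 1.3, 1.4]
opening: 0.155
grasp_force: 59.9
```

```bash
python3 -c "
from h import *
goto(.5488,-.1328,.1979,-.236)"
```

```text
t 15.525 pos [ 0.549  -0.1329  0.1978] yaw -0.2365 F [1.5 1.3 1.4] T [ 0.24 -0.28 -0.06] open 0.155 q6 1.36
 shift mm [-0.2 -0.1 -0.1] rotvec [ 0.0006  0.0001 -0.0005]
```

Unloaded (|Tz| below 0.1 N m). Lifting out slowly.

Call:
servo_tool --commands "0 0 0 0 0 -2 0; 0 0 0 0 0 -2 0; 0 0 0 0 0 -3 0; 0 0 0 0 0 -5 0; 0 0 0 0 0 -15 0"

```text
time_s: 16.15
eef_pos: [0.5482, -0.1326, 0.2248]
eef_rot: [-0.0, 0.993, -0.118, -0.001]
wrist_force: [0.5, 0.5, -1.7]
opening: 0.152
grasp_force: 59.4
```

Call:
servo_tool --commands "0 0 0 0 0 -22 0; 0 0 0 0 0 0 0; 0 0 0 0 0 0 0"

```text
time_s: 16.52
eef_pos: [0.5486, -0.1327, 0.2467]
eef_rot: [0.0, 0.993, -0.118, -0.0]
wrist_force: [-0.2, -0.0, -2.9]
opening: 0.154
grasp_force: 59.4
```

```bash
python3 -c "
from h import *
goto(.5418,.137,.246,.47)
s=camera('scene')
cv2.imwrite('pics/l.png',cv2.convertScaleAbs(crop(s,235,155,100,110,5),alpha=1.6,beta=15))"
```

```text
t 16.525 pos [ 0.5486 -0.1327  0.2467] yaw -0.2362 F [-0.2 -0.  -2.9] T [ 0.    0.03 -0.03] open 0.154 q6 1.36
 shift mm [ -69.7 -260.6    0.6] rotvec [ 3.000e-04  1.100e-03 -7.062e-01]
```

View pics/l.png

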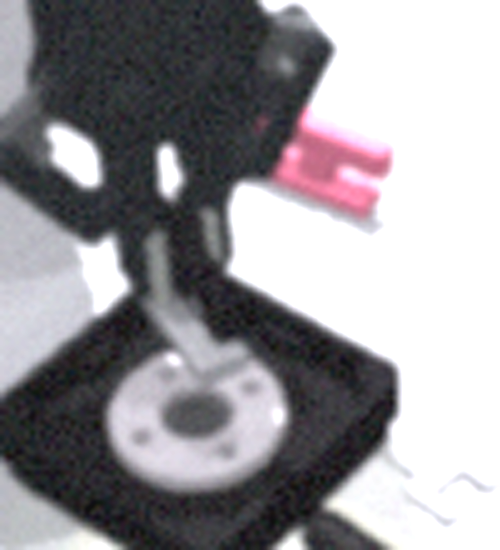

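The ring is clear of the pins, with holes at about (142,437), (227,450), (168,370) and (252,385), and the key is still held straight. Now back to the rest.

Call:
servo_tool --commands "0 0 0 -14 -52 0 0; 0 0 0 -14 -52 0 0; 0 0 0 -14 -52 0 0; 0 0 0 -14 -52 0 0; 0 0 0 -14 -52 0 0"

```text
time_s: 17.2
eef_pos: [0.5408, 0.138, 0.2458]
eef_rot: [0.0, 0.993, -0.118, -0.001]
wrist_force: [0.7, -0.0, -1.8]
opening: 0.153
grasp_force: 59.5
```

Call:
servo_tool --commands "0 0 -0.14 0 0 0 0; 0 0 -0.14 0 0 0 0; 0 0 -0.14 0 0 0 0; 0 0 -0.14 0 0 0 0; 0 0 -0.14 0 0 0 0"

```text
time_s: 17.82
eef_pos: [0.5409, 0.1364, 0.2455]
eef_rot: [-0.0, 0.973, 0.232, -0.002]
wrist_force: [0.0, -0.2, -2.0]
opening: 0.149
grasp_force: 59.8
```

Call:
servo_tool --commands "0 0 0 0 0 60 0; 0 0 0 0 0 50 0; 0 0 0 0 0 30 0; 0 0 0 0 0 0 0; 0 0 0 0 0 0 0"

```text
time_s: 18.45
eef_pos: [0.5422, 0.1364, 0.1078]
eef_rot: [0.0, 0.973, 0.23, 0.0]
wrist_force: [0.3, 0.9, -2.0]
opening: 0.159
grasp_force: 59.6
```

```bash
python3 -c "
from h import *
goto(.5418,.137,.075,.46)
H=[ray('scene',235+(u-2)/5,155+(v-2)/5,.179) for u,v in((142,437),(227,450),(252,385),(168,370))]; c=np.mean(H,0)
print(c,[round(np.arctan2(*(h-c)[1::-1]),3) for h in H])"
```

```text
t 18.45 pos [0.5422 0.1364 0.1078] yaw 0.4638 F [ 0.3  0.9 -2. ] T [-0.01  0.03 -0.02] open 0.159 q6 1.14
 shift mm [-0.1 -0.8 32.8] rotvec [ 0.0005 -0.0002  0.0038]
[ 0.54877297 -0.13109416  0.179     ] [np.float64(-1.738), np.float64(-0.219), np.float64(1.373), np.float64(2.916)]
```

Call:
servo_tool --commands "0 0 0.004 0 -0.8 20 0; 0 0 0 0 0 20 0; 0 0 0 0 0 6 0; 0 0 0 0 0 0 0; 0 0 0 0 0 0 0"

```text
time_s: 19.08
eef_pos: [0.5421, 0.1371, 0.0621]
eef_rot: [0.0, 0.974, 0.228, 0.001]
wrist_force: [0.4, 0.3, -1.8]
opening: 0.155
grasp_force: 59.7
```

```bash
python3 -c "
from h import *
goto(.5418,.137,.049,.46)"
```

```text
t 19.075 pos [0.5421 0.1371 0.0621] yaw 0.4598 F [ 0.4  0.3 -1.8] T [ 0.03  0.01 -0.04] open 0.155 q6 1.15
 shift mm [-0.3 -0.1 13.1] rotvec [ 0.0009 -0.0011 -0.0002]
```

Call:
servo_tool --commands "0 0 0 0 0 3 0; 0 0 0 0 0 2.5 0; 0 0 0 0 0 1.5 0; 0 0 0 0 0 1 0; 0 0 0 0 0 0 0"

```text
time_s: 19.7
eef_pos: [0.541, 0.137, 0.0526]
eef_rot: [0.0, 0.974, 0.228, -0.001]
wrist_force: [0.2, -0.1, -2.0]
opening: 0.151
grasp_force: 59.7
```

Call:
servo_tool --commands "0 0 0 0 0 1.5 0; 0 0 0 0 0 1.5 0; 0 0 0 0 0 1 0; 0 0 0 0 0 0 0; 0 0 0 0 0 0 0"

```text
time_s: 20.32
eef_pos: [0.541, 0.137, 0.0489]
eef_rot: [0.0, 0.974, 0.228, -0.001]
wrist_force: [-1.8, 0.5, -0.1]
opening: 0.153
grasp_force: 60.0
```

```bash
python3 -c "
from h import *
goto(.5418,.137,.049,.46)"
```

```text
t 20.325 pos [0.541  0.137  0.0489] yaw 0.4599 F [-1.8  0.5 -0.1] T [-0.04  0.27 -0.09] open 0.153 q6 1.15
 shift mm [ 0.7  0.4 -0.1] rotvec [ 0.      0.0011 -0.0001]
```

Seated on the rest at the original height. I'll release, then rise.

Call:
servo_tool --commands "0 0 0 0 0 0 0.5; 0 0 0 0 0 0 0.5; 0 0 0 0 0 0 0.5; 0 0 0 0 0 0 0.5"

```text
time_s: 20.82
eef_pos: [0.5411, 0.137, 0.0488]
eef_rot: [0.0, 0.974, 0.228, -0.0]
wrist_force: [0.6, 0.7, -0.9]
opening: 0.498
grasp_force: 0.0
```

Call:
servo_tool --commands "0 0 0 0 0 -20 0.5; 0 0 0 0 0 -40 0.5; 0 0 0 0 0 -60 0.5; 0 0 0 0 0 -60 0.5; 0 0 0 0 0 -40 0.5"

```text
time_s: 21.45
eef_pos: [0.542, 0.1372, 0.2723]
eef_rot: [0.0, 0.974, 0.228, 0.002]
wrist_force: [0.8, -0.4, -0.7]
opening: 0.501
grasp_force: 0.0
```

Call:
servo_tool --commands "0 0 0 -40 35 0 0.5; 0 0 0 -45 40 0 0.5; 0 0 0 -45 40 0 0.5; 0 0 0 0 0 0 0.5; 0 0 0 0 0 0 0.5"

```text
time_s: 22.08
eef_pos: [0.4759, -0.0236, 0.2691]
eef_rot: [-0.0, 0.974, 0.227, -0.0]
wrist_force: [-0.5, 0.5, -0.7]
opening: 0.501
grasp_force: 0.0
```

Run:
```python
from h import *
goto(.4,0,.27,.46)
s=camera("scene"); a=cv2.imread("pics/scene0.png")
cv2.imwrite("pics/end_s.png",s)
# compare the rest/spanner patch and bystanders with the first picture
for n,(u,v,w,h) in dict(rest=(330,190,66,60),pink=(385,228,40,45),green=(372,175,45,32),lid=(440,190,80,65),blade=(375,280,50,45),bowl=(275,335,105,95),gasket=(243,393,45,42),tub=(140,350,80,85),jar=(220,260,60,80)).items():
    d=cv2.absdiff(s[v:v+h,u:u+w],a[v:v+h,u:u+w]).max(2); print(n,(d>50).sum(),w*h)
# handle bar: dark pixels in patch, then/now
for im in(a,s):
    g=im[195:222,335:392].max(2)<60; y,x=np.nonzero(g); print("bar",g.sum(),x.mean()+335,y.mean()+195,np.ptp(x),np.ptp(y))
```

```text
t 22.075 pos [ 0.4759 -0.0236  0.2691] yaw 0.4587 F [-0.5  0.5 -0.7] T [-0.02  0.    0.02] open 0.501 q6 0.81
 shift mm [-57.6 -54.8  -0.9] rotvec [-0.0001  0.0003 -0.0013]
rest 0 3960
pink 0 1800
green 0 1440
lid 0 5200
blade 0 2250
bowl 0 9975
gasket 0 1890
tub 0 6800
jar 0 4800
bar 245 362.28163265306125 208.84081632653061 33 13
bar 248 362.14112903225805 208.58064516129033 34 13
```

The picture check shows the spanner back in place and the bystanders near it unmoved. The ring holes now sit at about -0.20 rad, where the stop should leave them.

```bash
python3 -c "
from bench import *
print(hand_in())"
```

```text
the job is handed in; nothing more can be done
None
```

I turned the ring clockwise about 0.88 rad to its stop, where it held 0.59 N m. The spanner is back upright in its rest and released, everything I compared in the scene pictures is unmoved, and the job was handed in at about 22 s.

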